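# Set the spray-booth fan to speed 4 and start it

### The arm

A 7-joint arm with a two-finger parallel gripper is mounted at the origin on the work surface. World frame = base frame: x ahead of the robot, y to its left, z up, the work surface at z = 0. Lengths are in m, angles in degrees, forces in N, time in s.
With the tool pointing down it reaches from about 0.425 to 0.975 m from the base axis. Payload 16.7 kg.
Tool frame: the origin (TCP) lies where the fingers leave the gripper's body, on its centre line; the fingertips stand 73 mm ahead of it and the grasp point (between the pads) lies 54 mm ahead of it; x points along the fingers, z is the direction in which the jaws open and shut, and the axes are right-handed (so a half turn about x gives the same grasp; the last joint's range is limited). The gripper opens to 85 mm and grips with 20 to 120 N. Pads are 22 mm wide; open, the fingers measure 114 mm over their backs; the gripper's body (76 mm by 85 mm) begins 54 mm behind the grasp point. The pads swing forward as they close: fully open they stand 13 mm farther back than shut.
Start: joints at [66.664, 24.414, 4.234, 92.017, -1.954, 63.644, -3.845], TCP at [0.172, -0.653, 0.304] pointing down, gripper open.
Joint ranges: [-163.25, 163.25], [-28.42, 122.38], [-70.27, 78.77], [12.13, 141.07], [-58.53, 238.53], [9.26, 117.41], [-156.51, 156.51]. Speed limits (degrees/s): [108.29, 108.29, 136.94, 136.94, 172.46, 172.46, 172.46].

### API

Orientations are given as [roll, pitch, yaw] about the fixed x, y, z axes, in that order (R = Rz(yaw) Ry(pitch) Rx(roll)).
In Python, from rig import sensors, viewer, job_done gives the robot as it stands. The module is installed in compiled form; this text tells all that it offers.
- The arm moves only by the tool send_rows, never from a script. Its argument "commands" is a list of rows, each a list of 2 entries, a list of its own where there are three numbers: the shift along the tool's x, y, z in cm, then the turn about the tool's x in degrees. In form: [[[dx, dy, dz], turn], ...]. A call has 1 to 5 rows; each row is the pose to reach, as a shift and turn from the pose measured when the call began, along the tool's axes at that moment; what a row does not reach only later rows make up. A row lasts 1/8 s, in which the tool goes at most 62.5 mm and 10.7 degrees, less where a joint would pass 70% of its speed; a pose out of reach is approached as far as the arm can. A call with a gripper value outside its range is refused whole. "grip" is the finger opening in cm, from 0 to 8.54, set as the call begins (left out, the last holds). The fingers move at their own pace and stop on an object; "squeeze" is the grip in N (left out, the last holds). Time passes only in rows, so rows that repeat a pose let the fingers close. It gives the time, the measured TCP pose, the force and the opening at its end, in the units of the state.
- sensors.state(): the state, without advancing time (a new reading comes with each control period).
- viewer.camera(name): name is "side" or "top"; returns a dict with "img" (400x640x3 uint8, blue, green, red), "mtx" (3x3 intrinsics, pixels), "xyz" and "rotation" of the camera in the world. Camera axes: x right, y up, looking along -z (the intrinsics and any distortion apply to the point x, -y, -z); pixel columns grow to the right and rows downward; lengths in m; the calibration is good to about 2 mm. A picture is of the moment at which its call begins. There is no depth.
- job_done(): hands the job in, once; it reports no verdict.
The state is a dict: "clock": time; "joints": joint angles; "joint_vel": joint speeds; "tau": joint torques, N m; "tcp_pos": TCP position; "tcp_rot": TCP orientation; "ft_force": force on the tool from outside, world axes, zero at the start; "torque": the same for the moment, N m; "opening": finger opening in m.
Only numpy, scipy, OpenCV 4.12 (cv2) and the standard library are available. Lean on these libraries where they do the work, as an engineer would, in place of code of your own. Each camera call takes 0.05 s, during which the arm holds its last target.

### The job

On the grey control box, set the extractor fan to speed 4: with a fingertip push the orange selector lever clockwise (seen from above), counting its clicks, until it rests in the detent at the fourth white dot after the red off dot, and do not overrun to the fifth. Then push the green start button all the way down with a fingertip and let it come back up. Only push, never pinch the lever; do not press the button before the speed is set, and leave the paint pots and the miniature where they stand.

Things in the scene. Friction and masses are not known exactly. Their poses are not given: they have to be found in the camera images.
- selector (a joint): rotary selector, rad; turns about the upright axis at selector_axis, growing clockwise seen from above. Detents every 0.5236: 0 = off (red dot), white dots 1 to 6 at 0.524, 1.047, 1.571, 2.094 (speed 4), 2.618, 3.142; end stops there. Starts in detent 0, 1 or 2. Takes about 3 to 5 N at lever_push; past half-way between two detents it jumps ahead of the finger into the next and stays.
- box: grey control box, fixed, 200 x 180 x 60 mm high, origin at the centre of its underside, z up, x away from the button side. On its top a flat black dial plate with seven dots in a half ring, 68 mm from the selector's axis: red off dot on the axis's +y side, white dot 3 on its +x side.
- selector_axis (a point): point on the selector's axis of rotation, on the top face of the box, 25 mm ahead (+x) of the box's middle. Round it lies a dark disc of 32 mm radius, 11 mm high, under the lever.
- lever_push (a point): point inside the orange lever, 42 mm from the axis, 26 mm above the box top: a good place to push its flank. The lever is an upright fin 14 mm thick, flanks flat from 11 to 41 mm above the box top, from 14 mm behind the axis to 58 mm ahead. Its 6 mm core rises to 44 mm, white line on top at the pointing end. The point turns with it: y outwards along the lever, x clockwise.
- lever_tip (a point): pointing end of the orange lever's core, 62 mm from the axis, 26 mm above the box top; it points at the dots. The core's blunt end is 18 mm behind the axis.
- start (a joint): green start button's travel, m: 0 released, 0.006 fully down; a spring, 5 N when fully down, brings it back
- start_top (a point): centre of the top face of the green round start button (32 mm across, in a black housing) on the top of the box, at its near right corner; press straight down
- paint_red: loose red paint pot with white lid, 34 mm across, 55 mm high, beside the box; origin at the centre of its underside, z up. Leave alone.
- paint_blue: loose blue paint pot with white lid, 34 mm across, 55 mm high, beside the box; origin at the centre of its underside, z up. Leave alone.
- miniature: loose painted figure 55 mm high on a black round base 40 mm across; origin at the centre of its underside, z up. Leave alone.

How it is judged:
By the outcome, as a careful person would: the job done as asked, in the order asked, and still so for the second after the job is handed in, with the robot touching nothing.
It also fails if it takes over 56 s, if anything falls off the work surface, if the arm or the gripper's body presses on something with over 40 N, if the wrist force passes 120 N, or if a joint passes its speed limit or range.

## Working session

There is one attempt and no reset: what is moved stays moved. The work goes in short steps, Python scripts to look and compute and a tool call to move; the robot and the scene stay as the last step left them, time stands still between calls to the robot, and variables do not carry over. Pictures are saved under pics/ and viewed, and the job is handed in when it is done.

Besides the shell and the picture viewer there is one more tool, called in YAML: its name, and indented under it one key for each argument. send_rows: Moves the arm, as the interface text tells. Its arguments: {"type":"object","properties":{"commands":{"type":"array"},"grip":{"type":"number"},"squeeze":{"type":"number"}},"required":["commands"]}

```bash
mkdir -p pics; ls
python3 - <<'E'
from rig import sensors, viewer
import cv2,numpy as np
print(sensors.state())
for n in("side","top"):
    c=viewer.camera(n); cv2.imwrite(f"pics/{n}0.png",c["img"]); print(n,c["mtx"],c["xyz"],c["rotation"],[k for k in c])
E
```

```text
pics
{'clock': 0.0, 'joints': array([66.66493251, 24.4525139 ,  4.23142076, 92.05240944, -1.95439558,
       63.64363921, -3.84488131]), 'joint_vel': array([ 0.03286451,  0.00955564, -0.00185167, -0.08478703,  0.00574832,
       -0.07688538,  0.0279835 ]), 'tau': array([-5.91488806e-04, -9.49843454e+01,  3.76082808e+00, -4.63521910e+01,
        1.93244132e-02,  1.01924074e-02, -1.89616310e-05]), 'tcp_pos': array([ 0.17197595, -0.65239693,  0.30317595]), 'tcp_rot': array([-175.99054086,   89.92360954,  108.7762996 ]), 'ft_force': array([-0.74530174,  0.01947719,  0.36933652]), 'torque': array([-0.0544525 , -0.00920938, -0.05070298]), 'opening': 0.08536979096961164}
side [[497.26208548   0.         316.12477392]
 [  0.         497.26208548 201.70926371]
 [  0.           0.           1.        ]] [0.05831883 0.63913952 0.86360437] [ 4.55718515e+01  1.22255040e-02 -1.37302441e+02] ['img', 'mtx', 'xyz', 'rotation']
top [[404.87198716   0.         326.55525246]
 [  0.         404.87198716 190.25931559]
 [  0.           0.           1.        ]] [0.43325425 0.07178606 1.01613956] [  8.5525208    0.8537834  -91.07388135] ['img', 'mtx', 'xyz', 'rotation']
```

View pics/side0.png

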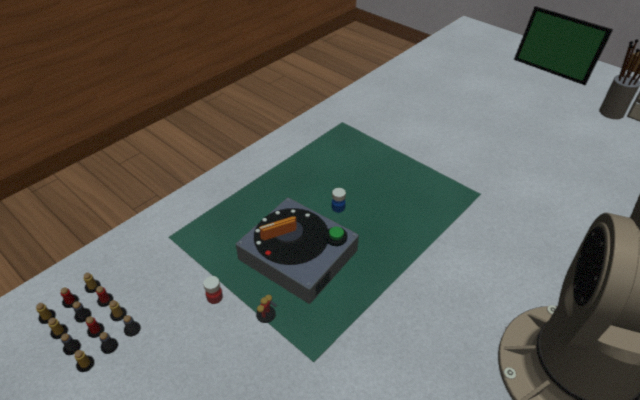

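View pics/top0.png

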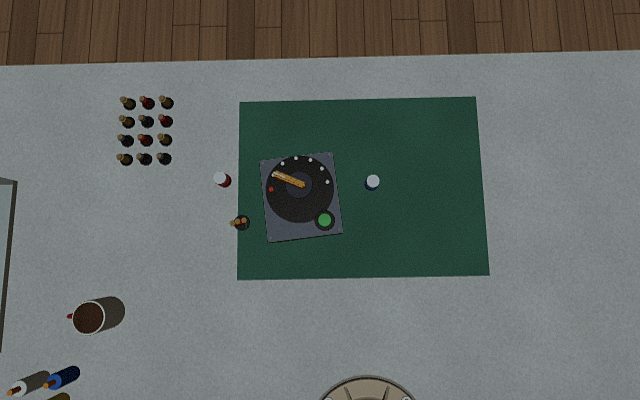

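Both views show the box with the lever pointing about at dot 1 (top: red dot ~(271,189), lever tip ~(274,175), button ~(324,220)). Red pot is at (222,180), blue at (372,182), miniature at (240,222). Next I measure these.

```bash
cat > h.py <<'E'
from rig import sensors, viewer
import cv2,numpy as np
from scipy.spatial.transform import Rotation as R
def cam(n):
    c=viewer.camera(n); c["R"]=R.from_euler('xyz',c["rotation"],degrees=True).as_matrix(); return c
def ray(c,u,v):
    k=np.linalg.inv(c["mtx"])@[u,v,1]; return c["R"]@np.array([k[0],-k[1],-k[2]])
def onz(c,u,v,z):
    d=ray(c,u,v); return c["xyz"]+d*(z-c["xyz"][2])/d[2]
def proj(c,p):
    q=c["R"].T@(np.asarray(p)-c["xyz"]); q=np.array([q[0],-q[1],-q[2]]); u=c["mtx"]@q; return u[:2]/u[2]
def blobs(mask,mn=3):
    n,l,s,ce=cv2.connectedComponentsWithStats(mask.astype(np.uint8)); return [(ce[i],s[i,4]) for i in range(1,n) if s[i,4]>=mn]
E
python3 - <<'E'
from h import *
for n in("top","side"):
    c=cam(n); im=c["img"].astype(int); b,g,r=im[...,0],im[...,1],im[...,2]
    hsv=cv2.cvtColor(c["img"],cv2.COLOR_BGR2HSV); H,S,V=[hsv[...,i].astype(int) for i in range(3)]
    roi=np.zeros(im.shape[:2],bool)
    if n=="top": roi[145:250,205:390]=1
    else: roi[180:330,190:370]=1
    for nm,m,z in (("orange",(H>6)&(H<22)&(S>150)&(V>110),.104),("red",((H<6)|(H>172))&(S>120)&(V>70),.061),("green",(H>50)&(H<75)&(S>120)&(V>100),.075),("white",(V>130)&(S<60),.061)):
        for ce,a in blobs(m&roi): print(n,nm,ce.round(1),a,onz(c,*ce,z).round(4))
    x0,y0,x1,y1=(205,145,390,250) if n=="top" else (190,180,370,330)
    cv2.imwrite(f"pics/{n}1.png",cv2.resize(c["img"][y0:y1,x0:x1],None,fx=4,fy=4,interpolation=cv2.INTER_CUBIC))
E
```

```text
top orange [290.6 179.5] 128 [0.5973 0.1647 0.104 ]
top red [225.6 182.2] 18 [0.6019 0.3254 0.061 ]
top red [270.5 188.8] 18 [0.5836 0.2173 0.061 ]
top red [241.  222.8] 4 [0.5037 0.2871 0.061 ]
top green [324.2 219.6] 122 [0.5062 0.09   0.075 ]
top white [221.2 196. ] 2684 [0.5686 0.3354 0.061 ]
top white [295.5 157.9] 8 [0.6579 0.1569 0.061 ]
top white [310.  159.5] 8 [0.6531 0.1219 0.061 ]
top white [282. 163.] 9 [0.646  0.1896 0.061 ]
top white [321.5 168. ] 8 [0.6316 0.0945 0.061 ]
top white [278.8 174.5] 17 [0.6178 0.1974 0.061 ]
top white [272.3 174.7] 3 [0.6178 0.213  0.061 ]
top white [372.6 180.6] 120 [ 0.5982 -0.0271  0.061 ]
top white [327.  181.5] 8 [0.5983 0.0819 0.061 ]
side orange [280.5 222.8] 143 [0.596  0.1665 0.104 ]
side red [267.6 252.2] 23 [0.586 0.217 0.061]
side red [213.6 295.1] 92 [0.5846 0.3617 0.061 ]
side red [266.  305.1] 18 [0.4933 0.3086 0.061 ]
side green [336.  231.5] 107 [0.5113 0.086  0.075 ]
side white [210.9 193.6] 1351 [0.8133 0.1848 0.061 ]
side white [338.6 191.9] 94 [ 0.5972 -0.0227  0.061 ]
side white [277.3 212. ] 7 [0.6556 0.1214 0.061 ]
side white [293.  210.5] 6 [0.6329 0.0939 0.061 ]
side white [307.  214.5] 6 [0.6009 0.0816 0.061 ]
side white [264. 219.] 9 [0.6617 0.1566 0.061 ]
side white [270.  224.1] 7 [0.6405 0.1583 0.061 ]
side white [264. 226.] 3 [0.6462 0.1711 0.061 ]
side white [257.1 230.1] 8 [0.6482 0.1896 0.061 ]
side white [258.1 242.1] 8 [0.6211 0.2116 0.061 ]
side white [217.8 305.7] 2839 [0.5597 0.3717 0.061 ]
side white [361.7 321.7] 276 [0.3367 0.2134 0.061 ]
```

View pics/top1.png

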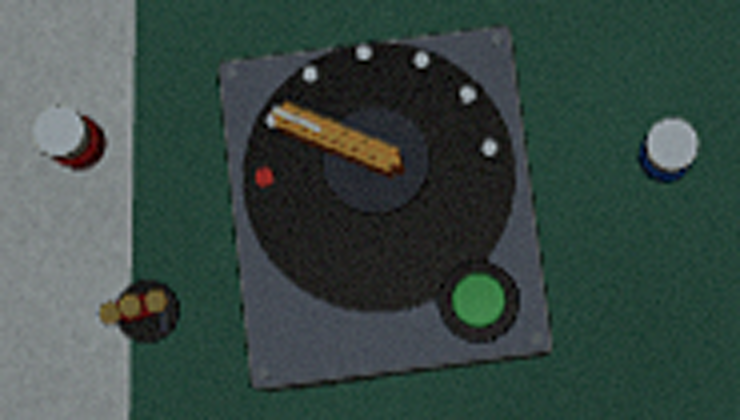

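View pics/side1.png

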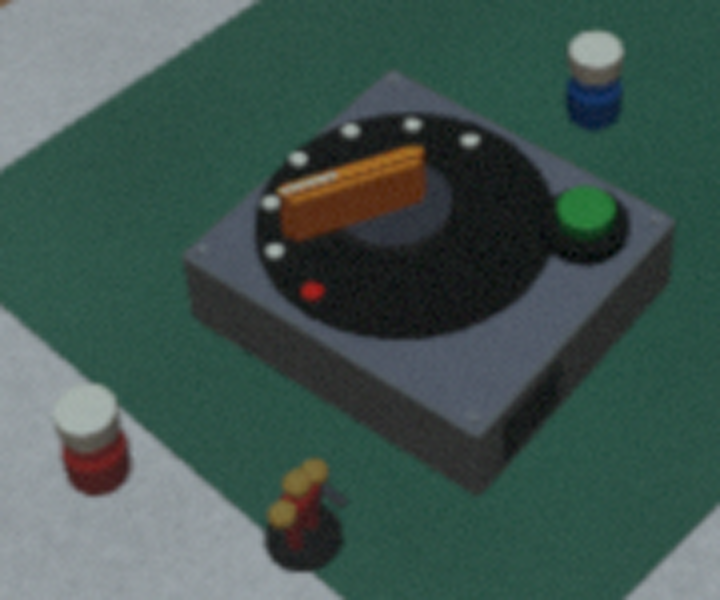

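```bash
cat >> h.py <<'E'
def state_axes():
    s=sensors.state(); M=R.from_euler('xyz',s["tcp_rot"],degrees=True).as_matrix(); return s,M
E
python3 - <<'E'
from h import *
d=np.array([[.5848,.2172],[.6195,.2123],[.647,.1896],[.660,.1568],[.6543,.1217],[.6322,.0942],[.5997,.0818]])
from scipy.optimize import least_squares
a=np.deg2rad(np.arange(7)*30)
f=lambda p:(np.c_[p[0]+.068*np.cos(np.pi/2+p[2]-a),p[1]+.068*np.sin(np.pi/2+p[2]-a)]-d).ravel()
r=least_squares(f,[.59,.15,.1],loss='soft_l1',f_scale=.002); print(r.x,np.rad2deg(r.x[2]),(r.fun.reshape(7,2)*1000).round(1))
cx,cy,yaw=r.x
for n,w in(("top",(278.8,174.5)),("side",(270,224.1))):
    c=cam(n); p=onz(c,*w,.104)-[cx,cy,0]; print(n,p, "sel deg",np.rad2deg(np.pi/2+yaw-np.arctan2(p[1],p[0])))
s,M=state_axes(); print(M.round(3)); np.save("geo.npy",r.x)
# button
ct,cs=cam("top"),cam("side")
def tri(a,b):
    A=[];B=[]
    for c,w in((ct,a),(cs,b)):
        d=ray(c,*w); d/=np.linalg.norm(d); P=np.eye(3)-np.outer(d,d); A.append(P);B.append(P@c["xyz"])
    return np.linalg.lstsq(np.vstack(A),np.hstack(B),rcond=None)[0]
print("button",tri((324.2,219.6),(336,231.5)),"red dot",tri((270.5,188.8),(267.6,252.2)),"pot",tri((372.6,180.6),(338.6,191.9)))
E
```

```text
[0.59217049 0.14946581 0.10786335] 6.180114628187112 [[ 0.  -0.1]
 [ 0.1 -0.6]
 [ 0.1  0. ]
 [-0.2 -0. ]
 [ 0.1  0.3]
 [ 0.1  0.4]
 [-0.2  0.1]]
top [0.01738974 0.04228921 0.104     ] sel deg 28.53306598448969
side [0.01724913 0.03455313 0.104     ] sel deg 32.70875427340698
[[-0.     0.967  0.255]
 [ 0.     0.255 -0.967]
 [-1.    -0.    -0.   ]]
button [0.5064179  0.09033424 0.08188239] red dot [0.58392214 0.21758956 0.06293745] pot [ 0.59979416 -0.02719804  0.05594885]
```

```bash
cat >> h.py <<'E'
def plan(x,y,z,ang,rows=5):
    "arc about the base axis (interpolated polar) to TCP x,y,z with tool-y at ang deg; prints tool-frame rows"
    s,M=state_axes(); p=s["tcp_pos"]; a0=np.rad2deg(np.arctan2(M[1,1],M[0,1])); t=-((ang-a0+180)%360-180)
    r0,r1=np.hypot(p[0],p[1]),np.hypot(x,y); f0,f1=np.arctan2(p[1],p[0]),np.arctan2(y,x)
    for k in np.arange(1,rows+1)/rows:
        r=r0+(r1-r0)*k; f=f0+(f1-f0)*k; q=np.array([r*np.cos(f),r*np.sin(f),p[2]+(z-p[2])*k])
        print((M.T@(q-p)*100).round(1).tolist(), round(t*k,1))
def plan_lin(x,y,z,ang,rows=5):
    s,M=state_axes(); p=s["tcp_pos"]; a0=np.rad2deg(np.arctan2(M[1,1],M[0,1])); t=-((ang-a0+180)%360-180)
    for k in np.arange(1,rows+1)/rows: print((M.T@((np.array([x,y,z])-p)*k)*100).round(2).tolist(), round(t*k,1))
def rep():
    s,M=state_axes(); print(s["clock"],s["tcp_pos"].round(4),"ytool",np.rad2deg(np.arctan2(M[1,1],M[0,1])).round(1),"F",s["ft_force"].round(1),"op",s["opening"].round(4),"j",s["joints"].round(0))
E
python3 - <<'E'
from h import *
plan(.66*np.cos(np.deg2rad(-52)),.66*np.sin(np.deg2rad(-52)),.30,50)
E
```

```text
[0.1, 5.4, -0.5] -7.0
[0.2, 10.8, -1.5] -14.1
[0.2, 16.0, -2.9] -21.1
[0.3, 21.1, -4.7] -28.2
[0.4, 26.0, -6.8] -35.2
```

send_rows:
  commands:
    - [[0.1,5.4,-0.5],-7]
    - [[0.2,10.8,-1.5],-14]
    - [[0.2,16,-2.9],-21]
    - [[0.2,21.1,-4.7],-28]
    - [[0.2,26,-6.8],-35]
  grip: 0
  squeeze: 20

```text
clock: 1.02
tcp_pos: [0.4076, -0.5195, 0.3019]
tcp_rot: [42.4, 90.0, 2.4]
ft_force: [0.8, -0.9, -0.2]
opening: 0.0001
```

Run:
```python
from h import *
rep()
plan(.65*np.cos(np.deg2rad(-28)),.65*np.sin(np.deg2rad(-28)),.30,86)
```

```text
Traceback (most recent call last):
  File "h.py", line 27, in rep
    s,M=state_axes(); print(s["clock"],s["tcp_pos"].round(4),"ytool",np.rad2deg(np.arctan2(M[1,1],M[0,1])).round(1),"F",s["ft_force"].round(1),"op",s["opening"].round(4),"j",s["joints"].round(0))
                                                                                                                                                    ^^^^^^^^^^^^^^^^^^
AttributeError: 'float' object has no attribute 'round'
```

```bash
sed -i 's/s\["opening"\].round(4)/round(s["opening"],4)/' h.py
python3 - <<'E'
from h import *
rep()
plan(.65*np.cos(np.deg2rad(-28)),.65*np.sin(np.deg2rad(-28)),.30,86)
E
```

```text
1.025 [ 0.4076 -0.5195  0.3019] ytool 50.0 F [ 0.8 -0.9 -0.2] op 0.0001 j [52. 23. -7. 94.  3. 63.  4.]
[0.0, 5.5, 0.7] -7.2
[0.1, 10.9, 0.9] -14.4
[0.1, 16.4, 0.7] -21.6
[0.2, 21.8, 0.1] -28.8
[0.2, 27.1, -1.0] -36.0
```

send_rows:
  commands:
    - [[0,5.5,0.7],-7]
    - [[0.1,10.9,0.9],-14]
    - [[0.1,16.4,0.7],-21.5]
    - [[0.2,21.8,0.1],-29]
    - [[0.2,27.1,-1.0],-36]

```text
clock: 1.65
tcp_pos: [0.575, -0.304, 0.2998]
tcp_rot: [6.5, 90.0, 2.7]
ft_force: [0.7, -1.3, -0.4]
opening: 0.0001
```

Run:
```python
from h import *
rep()
plan(.64*np.cos(np.deg2rad(-4)),.64*np.sin(np.deg2rad(-4)),.28,122)
```

```text
1.65 [ 0.575  -0.304   0.2998] ytool 86.2 F [ 0.7 -1.3 -0.4] op 0.0001 j [ 37.  24. -19.  95.   8.  63.  11.]
[0.4, 5.1, 1.8] -7.2
[0.8, 10.3, 3.2] -14.3
[1.2, 15.6, 4.1] -21.5
[1.6, 21.0, 4.6] -28.6
[2.0, 26.3, 4.6] -35.8
```

send_rows:
  commands:
    - [[0.4,5.1,1.8],-7]
    - [[0.8,10.3,3.2],-14]
    - [[1.2,15.6,4.1],-21.5]
    - [[1.6,21,4.6],-28.5]
    - [[2,26.3,4.6],-35.8]

```text
clock: 2.28
tcp_pos: [0.6384, -0.0429, 0.2798]
tcp_rot: [-25.6, 90.0, 6.6]
ft_force: [0.8, -0.2, 0.0]
opening: 0.0003
```

Run:
```python
from h import *
rep()
plan(.574,.203,.25,156.3)
```

```text
2.275 [ 0.6384 -0.0429  0.2798] ytool 122.3 F [ 0.8 -0.2  0. ] op 0.0003 j [ 21.  25. -31.  97.  14.  62.  19.]
[0.6, 4.7, 2.4] -6.8
[1.2, 9.4, 4.3] -13.6
[1.8, 14.3, 5.9] -20.4
[2.4, 19.3, 7.0] -27.2
[3.0, 24.2, 7.7] -34.0
```

send_rows:
  commands:
    - [[0.6,4.7,2.4],-7]
    - [[1.2,9.4,4.3],-13.5]
    - [[1.8,14.3,5.9],-20.5]
    - [[2.4,19.3,7],-27]
    - [[3,24.2,7.7],-34]

```text
clock: 2.9
tcp_pos: [0.5737, 0.2044, 0.2497]
tcp_rot: [-52.3, 89.9, 14.2]
ft_force: [0.2, 0.2, -0.2]
opening: 0.0001
```

Run:
```python
from h import *
rep()
for n in("side","top"):
    c=cam(n); cv2.imwrite(f"pics/{n}2.png",c["img"])
    s,M=state_axes()
    for d in (.054,.073,.086): print(n,d,proj(c,s["tcp_pos"]+M[:,0]*d).round(1))
    x0,y0=(205,105) if n=="top" else (150,80)
    cv2.imwrite(f"pics/{n}2.png",cv2.resize(c["img"][y0:y0+190,x0:x0+260],None,fx=3,fy=3,interpolation=cv2.INTER_CUBIC))
```

```text
2.9 [0.5737 0.2044 0.2497] ytool 156.5 F [ 0.2  0.2 -0.2] op 0.0001 j [  6.  27. -41. 102.  20.  59.  24.]
side 0.054 [270.8 209.2]
side 0.073 [271.4 216.2]
side 0.086 [271.8 220.8]
top 0.054 [264.8 184.6]
top 0.073 [266.3 186. ]
top 0.086 [267.3 187. ]
```

View pics/side2.png

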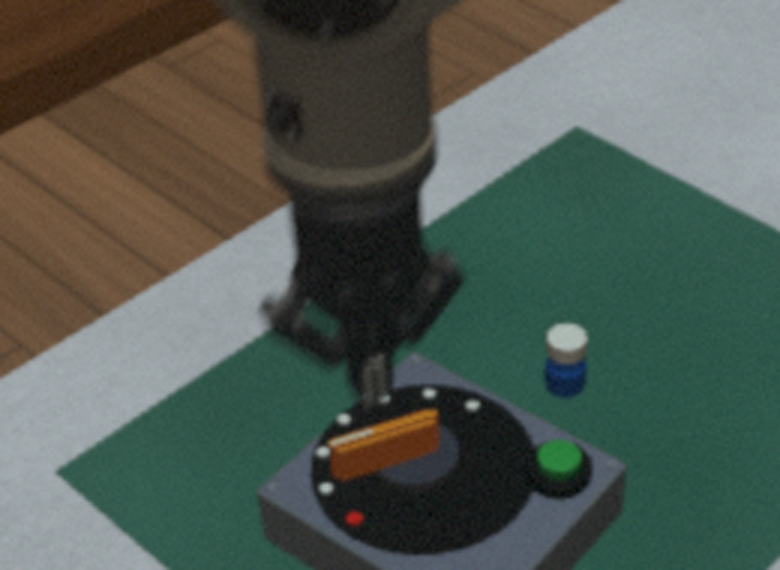

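View pics/top2.png

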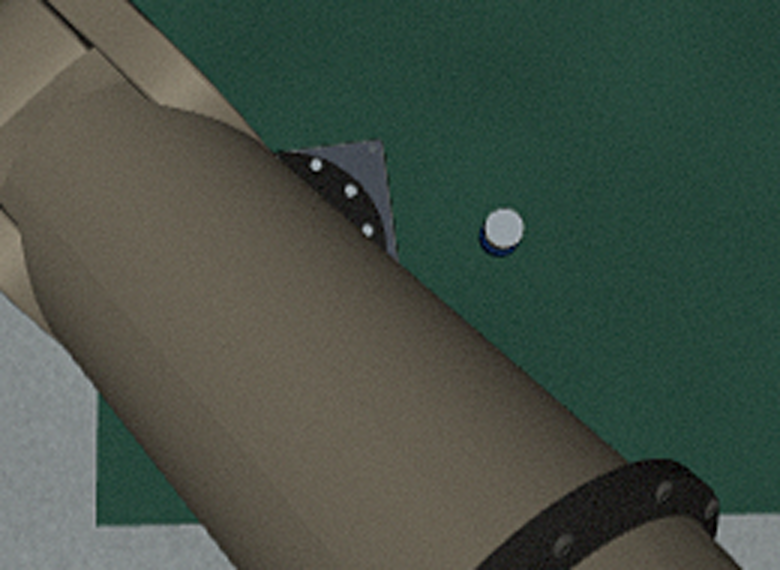

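Side view: the closed fingertip ends at about pixel (275,215), which fits 73 mm ahead of the TCP. The lever is untouched, and in the top view the arm hides it. Next I descend beside the flank.

send_rows:
  commands:
    - [[2.5,0,0],0]
    - [[5,0,0],0]
    - [[7.5,0,0],0]
    - [[9.6,0,0],0]
    - [[9.6,0,0],0]

```text
clock: 3.62
tcp_pos: [0.5709, 0.2082, 0.1524]
tcp_rot: [84.7, 89.8, 151.6]
ft_force: [0.5, 0.1, 1.1]
opening: 0.0001
```

```bash
cat >> h.py <<'E'
def push(gap,sel,r=.042,z=.153,rows=5):
    "arc about selector axis; face of tool at 'gap' m behind flank of lever at sel deg (lever angle)"
    cx,cy,yaw=np.load("geo.npy")
    s,M=state_axes(); p=s["tcp_pos"]; th=np.pi/2+yaw-np.deg2rad(sel)
    u=np.array([np.cos(th),np.sin(th)]); ccw=np.array([-u[1],u[0]])
    q=np.array([cx,cy])+u*r+ccw*(.018+gap); ang=np.rad2deg(np.arctan2(ccw[1],ccw[0]))
    plan_lin(q[0],q[1],z,ang,rows)
def where():
    "selector angle at which a lever flank would touch the -y face; radial position"
    cx,cy,yaw=np.load("geo.npy"); s,M=state_axes(); d=s["tcp_pos"][:2]-[cx,cy]
    ccw=M[:2,1]; u=np.array([ccw[1],-ccw[0]]); sel=np.rad2deg(np.pi/2+yaw-np.arctan2(u[1],u[0]))
    print("tool sel",sel.round(1),"r",(d@u).round(4),"face gap to lever at that angle",(d@ccw-.018).round(4))
E
python3 - <<'E'
from h import *
rep(); where(); push(0.002,30)
c=cam("side");cv2.imwrite("pics/side3.png",cv2.resize(c["img"][120:310,170:430],None,fx=3,fy=3,interpolation=cv2.INTER_CUBIC))
E
```

```text
3.625 [0.5709 0.2082 0.1524] ytool 156.9 F [0.5 0.1 1.1] op 0.0001 j [  3.  33. -38. 106.  26.  50.  19.]
tool sel 29.3 r 0.0456 face gap to lever at that angle 0.0246
[-0.01, -0.46, -0.07] 0.1
[-0.03, -0.92, -0.14] 0.3
[-0.04, -1.39, -0.2] 0.4
[-0.05, -1.85, -0.27] 0.5
[-0.07, -2.31, -0.34] 0.7
```

View pics/side3.png

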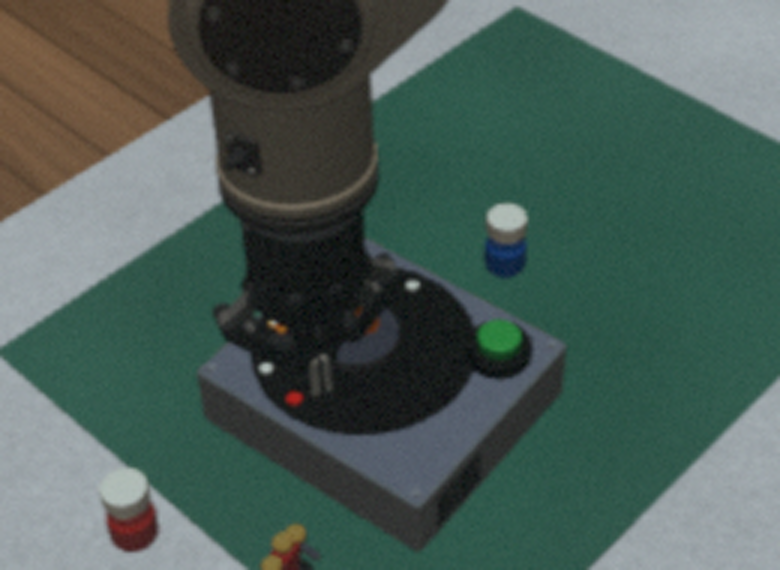

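send_rows:
  commands:
    - [[0,-0.6,-0.1],0]
    - [[0,-1.2,-0.15],0]
    - [[0,-1.8,-0.25],0.5]
    - [[0,-2.2,-0.3],0.7]
    - [[0,-2.2,-0.3],0.7]

```text
clock: 4.3
tcp_pos: [0.5907, 0.1969, 0.1535]
tcp_rot: [53.7, 89.9, 119.8]
ft_force: [-0.3, 0.3, 0.6]
opening: -0.0
```

Run:
```python
from h import *
rep(); where(); push(0.00,38)
```

```text
4.3 [0.5907 0.1969 0.1535] ytool 156.1 F [-0.3  0.3  0.6] op -0.0 j [  4.  34. -37. 104.  26.  51.  21.]
tool sel 30.1 r 0.0428 face gap to lever at that angle 0.0025
[0.01, -0.17, 0.03] 1.6
[0.02, -0.34, 0.05] 3.2
[0.03, -0.51, 0.08] 4.8
[0.04, -0.68, 0.11] 6.4
[0.05, -0.85, 0.13] 7.9
```

send_rows:
  commands:
    - [[0,-0.17,0.03],1.6]
    - [[0,-0.34,0.05],3.2]
    - [[0,-0.5,0.08],4.8]
    - [[0,-0.68,0.1],6.4]
    - [[0,-0.85,0.13],8]

```text
clock: 4.92
tcp_pos: [0.599, 0.1951, 0.1535]
tcp_rot: [55.7, 89.8, 113.7]
ft_force: [-1.5, 3.4, 0.2]
opening: -0.0003
```

Run:
```python
from h import *
rep(); where(); push(0.00,48)
```

```text
4.925 [0.599  0.1951 0.1535] ytool 148.0 F [-1.5  3.4  0.2] op -0.0003 j [  3.  34. -35. 103.  24.  51.  14.]
tool sel 38.1 r 0.0423 face gap to lever at that angle 0.0004
[0.01, -0.16, 0.04] 2.0
[0.02, -0.31, 0.08] 3.9
[0.03, -0.47, 0.13] 5.9
[0.04, -0.63, 0.17] 7.9
[0.05, -0.78, 0.21] 9.9
```

In contact, pushing with about 3.5 N.

send_rows:
  commands:
    - [[0,-0.16,0.04],2]
    - [[0,-0.31,0.08],4]
    - [[0,-0.47,0.13],6]
    - [[0,-0.63,0.17],8]
    - [[0,-0.78,0.21],10]

```text
clock: 5.55
tcp_pos: [0.6069, 0.1924, 0.1535]
tcp_rot: [68.3, 89.9, 116.2]
ft_force: [-0.5, 0.8, 0.0]
opening: 0.0001
```

Run:
```python
from h import *
rep(); where(); push(0.002,60)
c=cam("side");cv2.imwrite("pics/side4.png",cv2.resize(c["img"][120:310,170:430],None,fx=3,fy=3,interpolation=cv2.INTER_CUBIC))
```

```text
5.55 [0.6069 0.1924 0.1535] ytool 137.9 F [-0.5  0.8  0. ] op 0.0001 j [  1.  34. -33. 102.  23.  51.   6.]
tool sel 48.3 r 0.0417 face gap to lever at that angle -0.0002
[0.01, -0.14, 0.07] 2.3
[0.02, -0.27, 0.14] 4.7
[0.03, -0.41, 0.21] 7.0
[0.04, -0.54, 0.28] 9.4
[0.04, -0.68, 0.34] 11.7
```

View pics/side4.png

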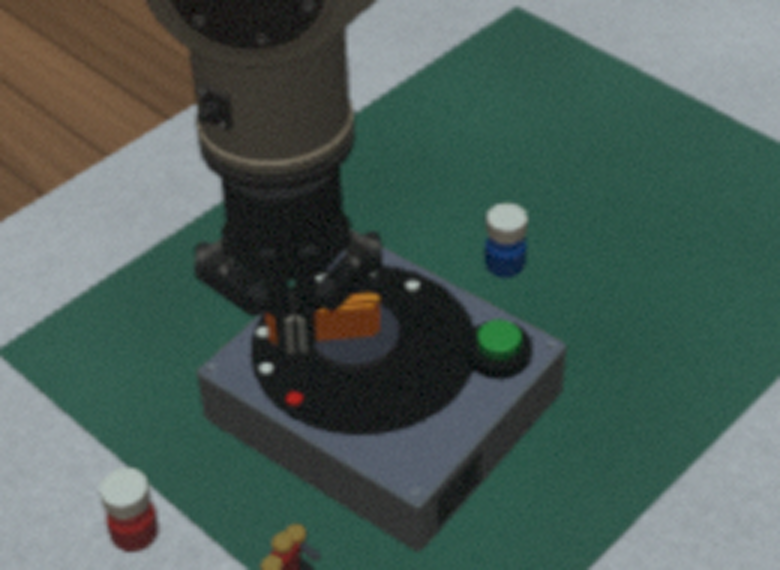

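The force dropped to about 0 and the lever has turned: click 1, now in detent 2. On to the next.

send_rows:
  commands:
    - [[0,-0.14,0.07],2.3]
    - [[0,-0.27,0.14],4.7]
    - [[0,-0.41,0.21],7]
    - [[0,-0.54,0.28],9.4]
    - [[0,-0.68,0.34],11.7]

```text
clock: 6.22
tcp_pos: [0.6145, 0.1902, 0.1535]
tcp_rot: [77.6, 89.9, 113.5]
ft_force: [0.3, -1.0, 0.3]
opening: -0.0
```

Run:
```python
from h import *
rep(); where(); push(0.00,68)
```

```text
6.225 [0.6145 0.1902 0.1535] ytool 125.9 F [ 0.3 -1.   0.3] op -0.0 j [ -1.  34. -30. 101.  21.  50.  -4.]
tool sel 60.2 r 0.042 face gap to lever at that angle 0.0019
[0.01, -0.15, 0.04] 1.6
[0.02, -0.31, 0.08] 3.1
[0.03, -0.46, 0.12] 4.7
[0.04, -0.62, 0.16] 6.2
[0.05, -0.77, 0.2] 7.8
```

send_rows:
  commands:
    - [[0,-0.15,0.04],1.6]
    - [[0,-0.31,0.08],3.1]
    - [[0,-0.46,0.12],4.7]
    - [[0,-0.62,0.16],6.2]
    - [[0,-0.77,0.2],7.8]

```text
clock: 6.85
tcp_pos: [0.6208, 0.1853, 0.1535]
tcp_rot: [78.7, 89.8, 106.8]
ft_force: [0.2, 3.8, -1.4]
opening: 0.0
```

Run:
```python
from h import *
rep(); where(); push(0.00,78.5)
```

```text
6.85 [0.6208 0.1853 0.1535] ytool 118.0 F [ 0.2  3.8 -1.4] op 0.0 j [ -2.  34. -28. 101.  20.  50. -10.]
tool sel 68.1 r 0.0421 face gap to lever at that angle 0.0002
[0.01, -0.16, 0.05] 2.1
[0.02, -0.32, 0.1] 4.1
[0.03, -0.48, 0.15] 6.2
[0.04, -0.64, 0.19] 8.3
[0.05, -0.8, 0.24] 10.4
```

send_rows:
  commands:
    - [[0,-0.16,0.05],2.1]
    - [[0,-0.32,0.1],4.1]
    - [[0,-0.48,0.15],6.2]
    - [[0,-0.64,0.2],8.3]
    - [[0,-0.8,0.24],10.4]

```text
clock: 7.48
tcp_pos: [0.6267, 0.179, 0.1534]
tcp_rot: [96.8, 89.9, 114.3]
ft_force: [0.0, 0.8, 0.1]
opening: -0.0001
```

Run:
```python
from h import *
rep(); where(); push(0.002,90)
c=cam("side");cv2.imwrite("pics/side5.png",cv2.resize(c["img"][120:310,170:430],None,fx=3,fy=3,interpolation=cv2.INTER_CUBIC))
```

```text
7.475 [0.6267 0.179  0.1534] ytool 107.5 F [0.  0.8 0.1] op -0.0001 j [ -3.  34. -25. 101.  18.  50. -19.]
tool sel 78.7 r 0.0418 face gap to lever at that angle -0.0002
[0.01, -0.13, 0.07] 2.3
[0.02, -0.26, 0.13] 4.5
[0.02, -0.39, 0.2] 6.8
[0.03, -0.51, 0.26] 9.0
[0.04, -0.64, 0.33] 11.3
```

View pics/side5.png

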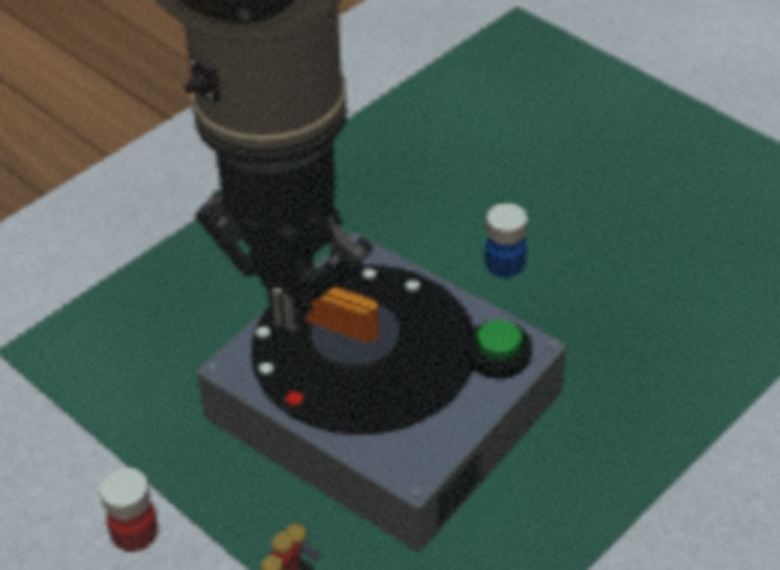

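Click 2: the force dropped again and the lever (its blunt half visible at ~(340,310) in the zoom) now points toward dot 3. One more click is needed.

send_rows:
  commands:
    - [[0,-0.13,0.07],2.3]
    - [[0,-0.26,0.13],4.5]
    - [[0,-0.39,0.2],6.8]
    - [[0,-0.51,0.26],9]
    - [[0,-0.64,0.33],11.3]

```text
clock: 8.15
tcp_pos: [0.632, 0.1737, 0.1534]
tcp_rot: [106.7, 89.9, 112.6]
ft_force: [0.1, -0.2, -0.3]
opening: 0.0
```

Run:
```python
from h import *
rep(); where(); push(0.00,98)
```

```text
8.15 [0.632  0.1737 0.1534] ytool 95.9 F [ 0.1 -0.2 -0.3] op 0.0 j [ -4.  33. -23. 100.  16.  50. -28.]
tool sel 90.3 r 0.0421 face gap to lever at that angle 0.002
[0.01, -0.16, 0.04] 1.5
[0.02, -0.31, 0.08] 3.1
[0.02, -0.47, 0.12] 4.6
[0.03, -0.62, 0.16] 6.2
[0.04, -0.78, 0.2] 7.7
```

send_rows:
  commands:
    - [[0,-0.16,0.04],1.5]
    - [[0,-0.31,0.08],3.1]
    - [[0,-0.47,0.12],4.6]
    - [[0,-0.62,0.16],6.2]
    - [[0,-0.78,0.2],7.7]

```text
clock: 8.78
tcp_pos: [0.6349, 0.1661, 0.1535]
tcp_rot: [106.5, 89.9, 104.7]
ft_force: [1.6, 1.7, -0.9]
opening: 0.0
```

Run:
```python
from h import *
rep(); where(); push(0.00,108.5)
```

```text
8.775 [0.6349 0.1661 0.1535] ytool 88.1 F [ 1.6  1.7 -0.9] op 0.0 j [ -5.  33. -21. 100.  15.  49. -34.]
tool sel 98.1 r 0.0422 face gap to lever at that angle -0.0
[0.01, -0.16, 0.05] 2.1
[0.02, -0.32, 0.09] 4.2
[0.03, -0.47, 0.14] 6.3
[0.04, -0.63, 0.19] 8.4
[0.04, -0.79, 0.24] 10.4
```

send_rows:
  commands:
    - [[0,-0.16,0.05],2.1]
    - [[0,-0.32,0.1],4.2]
    - [[0,-0.48,0.14],6.3]
    - [[0,-0.64,0.19],8.4]
    - [[0,-0.8,0.24],10.4]

```text
clock: 9.4
tcp_pos: [0.6369, 0.1576, 0.1533]
tcp_rot: [130.6, 89.9, 118.2]
ft_force: [-0.0, -0.5, -0.0]
opening: 0.0002
```

Run:
```python
from h import *
rep(); where()
c=cam("side");cv2.imwrite("pics/side6.png",cv2.resize(c["img"][120:310,170:430],None,fx=3,fy=3,interpolation=cv2.INTER_CUBIC))
```

```text
9.4 [0.6369 0.1576 0.1533] ytool 77.6 F [-0.  -0.5 -0. ] op 0.0002 j [ -6.  33. -18. 100.  13.  49. -42.]
tool sel 108.6 r 0.042 face gap to lever at that angle -0.0004
```

View pics/side6.png

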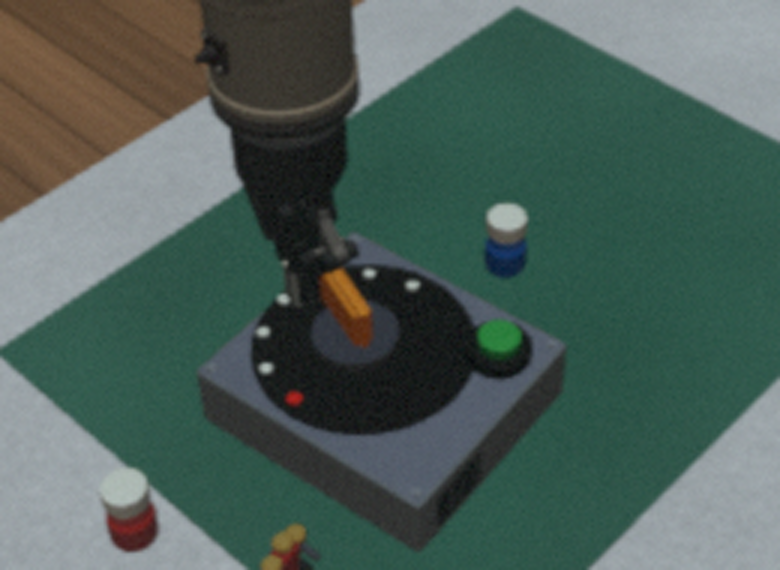

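Third click: zero force, and the lever has jumped ahead. I back off and rise, then verify.

send_rows:
  commands:
    - [[0,1,0],0]
    - [[0,2,0],0]
    - [[-2,2.2,0],0]
    - [[-6,2.2,0],0]
    - [[-11,2.2,0],0]

```text
clock: 10.07
tcp_pos: [0.6416, 0.1789, 0.2653]
tcp_rot: [148.4, 89.9, 135.9]
ft_force: [1.9, 0.2, -0.1]
opening: 0.0002
```

Run:
```python
from h import *
rep(); plan_lin(.5065,.0905,.23,77.6)
for n,(x0,y0) in(("side",(170,120)),("top",(205,105))):
    c=cam(n);cv2.imwrite(f"pics/{n}7.png",cv2.resize(c["img"][y0:y0+190,x0:x0+260],None,fx=3,fy=3,interpolation=cv2.INTER_CUBIC))
```

```text
10.075 [0.6416 0.1789 0.2653] ytool 77.5 F [ 1.9  0.2 -0.1] op 0.0002 j [ -7.  27. -20.  94.  10.  61. -42.]
[0.71, -2.31, -2.25] -0.0
[1.41, -4.62, -4.51] -0.0
[2.12, -6.93, -6.76] -0.1
[2.83, -9.24, -9.01] -0.1
[3.53, -11.55, -11.27] -0.1
```

View pics/side7.png

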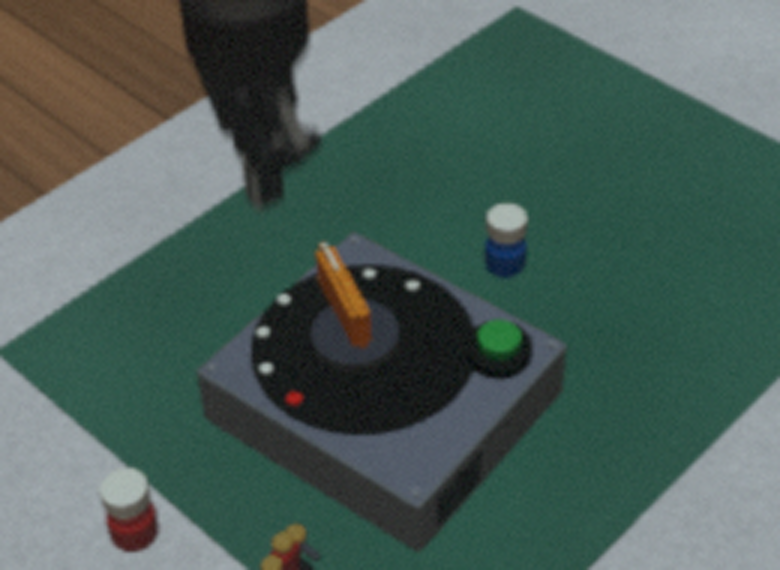

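Dots 1, 2, 3 and 5, 6 are visible, and dot 4 (about (320,278) in the zoom) is hidden behind the lever. I check this numerically.

Run:
```python
from h import *
cx,cy,yaw=np.load("geo.npy"); c=cam("side")
hsv=cv2.cvtColor(c["img"],cv2.COLOR_BGR2HSV); H,S,V=[hsv[...,i].astype(int) for i in range(3)]
tip=onz(c,170+325/3,120+247/3,.104)[:2]; back=onz(c,170+363/3,120+313/3,.104)[:2]
for a,b in((tip,back),(tip,(cx,cy))):
    d=np.array(a)-b; print(np.rad2deg(np.pi/2+yaw-np.arctan2(d[1],d[0])).round(1), np.linalg.norm(d).round(3))
for s in (90,120,150):
    th=np.pi/2+yaw-np.deg2rad(s); print(s,[((proj(c,[cx+r*np.cos(th),cy+r*np.sin(th),.104])-[170,120])*3).round(0) for r in(-.018,.062)])
```

```text
118.9 0.072
120.0 0.056
90 [array([373., 309.]), array([286., 261.])]
120 [array([362., 315.]), array([322., 241.])]
150 [array([349., 317.]), array([366., 237.])]
```

The lever measures about 119 to 120°, which is detent 4. Next I go to the button.

send_rows:
  commands:
    - [[0.7,-2.3,-2.25],0]
    - [[1.4,-4.6,-4.5],0]
    - [[2.1,-6.9,-6.8],0]
    - [[2.8,-9.2,-9],0]
    - [[3.5,-11.55,-11.3],0]

```text
clock: 10.85
tcp_pos: [0.5067, 0.0906, 0.2316]
tcp_rot: [49.0, 89.7, 36.4]
ft_force: [-0.2, -0.2, -0.0]
opening: 0.0001
```

Run:
```python
from h import *
rep(); plan_lin(.5065,.0905,.165,77.6)
c=cam("side");cv2.imwrite("pics/side8.png",cv2.resize(c["img"][120:310,170:430],None,fx=3,fy=3,interpolation=cv2.INTER_CUBIC))
```

```text
10.85 [0.5067 0.0906 0.2316] ytool 77.5 F [-0.2 -0.2 -0. ] op 0.0001 j [  1.  15. -21. 116.   7.  50. -36.]
[1.33, -0.01, -0.01] -0.0
[2.66, -0.02, -0.02] -0.0
[4.0, -0.03, -0.02] -0.1
[5.33, -0.04, -0.03] -0.1
[6.66, -0.05, -0.04] -0.1
```

View pics/side8.png

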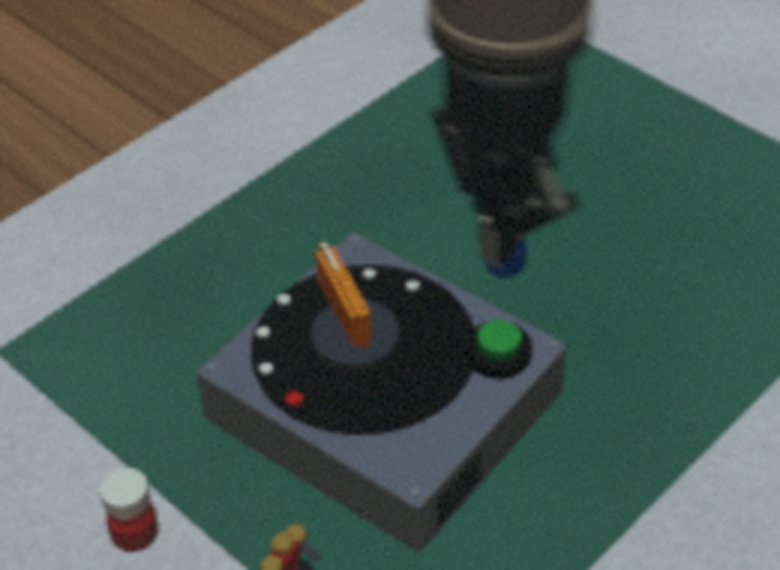

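send_rows:
  commands:
    - [[2.5,0,0],0]
    - [[5,0,0],0]
    - [[6.7,0,0],0]
    - [[7,0,0],0]
    - [[7,0,0],0]

```text
clock: 11.52
tcp_pos: [0.5037, 0.0885, 0.1608]
tcp_rot: [58.3, 89.9, 45.8]
ft_force: [-0.1, 0.4, -0.2]
opening: 0.0001
```

Run:
```python
from h import *
rep()
c=cam("side");cv2.imwrite("pics/side9.png",cv2.resize(c["img"][180:275,280:410],None,fx=6,fy=6,interpolation=cv2.INTER_CUBIC))
```

```text
11.525 [0.5037 0.0885 0.1608] ytool 77.4 F [-0.1  0.4 -0.2] op 0.0001 j [ -1.  21. -20. 119.  10.  41. -39.]
```

View pics/side9.png

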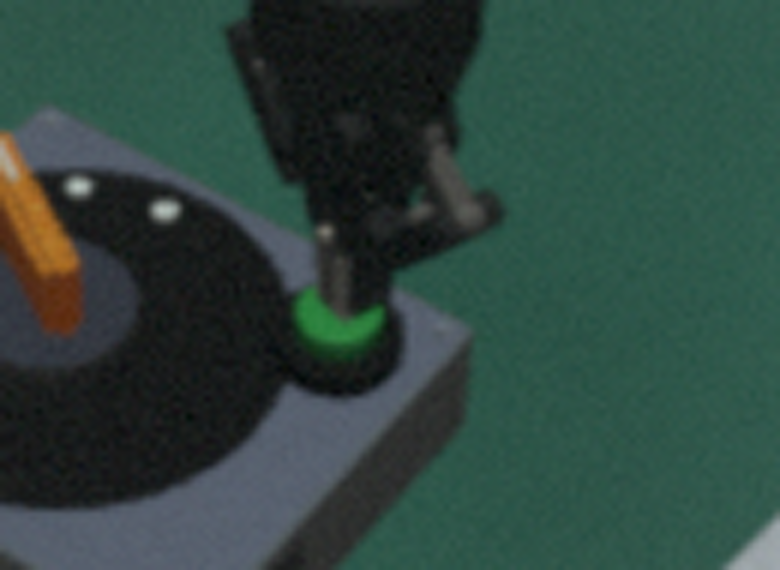

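The tip is just above the green button, about 3 mm off centre. I correct that and lower in small steps.

send_rows:
  commands:
    - [[0,0.25,0.23],0]
    - [[0,0.27,0.25],0]
    - [[0.2,0.28,0.25],0]
    - [[0.4,0.28,0.25],0]
    - [[0.6,0.28,0.25],0]

```text
clock: 12.2
tcp_pos: [0.5068, 0.0906, 0.1548]
tcp_rot: [50.9, 89.9, 38.3]
ft_force: [-0.1, -0.9, 0.2]
opening: -0.0
```

Run:
```python
from h import *
rep()
```

```text
12.2 [0.5068 0.0906 0.1548] ytool 77.4 F [-0.1 -0.9  0.2] op -0.0 j [ -1.  22. -19. 119.  11.  41. -40.]
```

send_rows:
  commands:
    - [[0.1,0,0],0]
    - [[0.2,0,0],0]
    - [[0.3,0,0],0]
    - [[0.4,0,0],0]

```text
clock: 12.7
tcp_pos: [0.5068, 0.0906, 0.1508]
tcp_rot: [50.7, 89.9, 38.1]
ft_force: [-1.0, 0.6, 3.2]
opening: 0.0001
```

send_rows:
  commands:
    - [[0.1,0,0],0]
    - [[0.2,0,0],0]
    - [[0.2,0,0],0]

```text
clock: 13.08
tcp_pos: [0.5068, 0.0906, 0.1488]
tcp_rot: [51.4, 89.9, 38.8]
ft_force: [-1.2, -0.1, 4.2]
opening: 0.0002
```

send_rows:
  commands:
    - [[0.1,0,0],0]
    - [[0.15,0,0],0]
    - [[0.15,0,0],0]

```text
clock: 13.45
tcp_pos: [0.507, 0.0906, 0.1483]
tcp_rot: [36.9, 89.9, 24.4]
ft_force: [-8.4, -1.2, 26.1]
opening: 0.0002
```

send_rows:
  commands:
    - [[0.1,0,0],0]
    - [[0.1,0,0],0]

```text
clock: 13.7
tcp_pos: [0.5069, 0.0907, 0.1483]
tcp_rot: [26.5, 89.8, 13.9]
ft_force: [-8.6, -0.8, 27.1]
opening: 0.0001
```

The hard stop is at TCP z 0.1483, with force rising from 4.2 N to 26 N. That makes the travel about 6 mm from the measured top at ~0.081–0.082. I take a picture and release.

Run:
```python
from h import *
c=cam("side");cv2.imwrite("pics/side10.png",cv2.resize(c["img"][180:275,280:410],None,fx=6,fy=6,interpolation=cv2.INTER_CUBIC))
```

send_rows:
  commands:
    - [[-0.5,0,0],0]
    - [[-1.5,0,0],0]
    - [[-4,0,0],0]
    - [[-8,0,0],0]
    - [[-12,0,0],0]

```text
clock: 14.38
tcp_pos: [0.5064, 0.0906, 0.2697]
tcp_rot: [32.3, 89.9, 19.7]
ft_force: [0.8, -0.3, -0.7]
opening: 0.0002
```

View pics/side10.png

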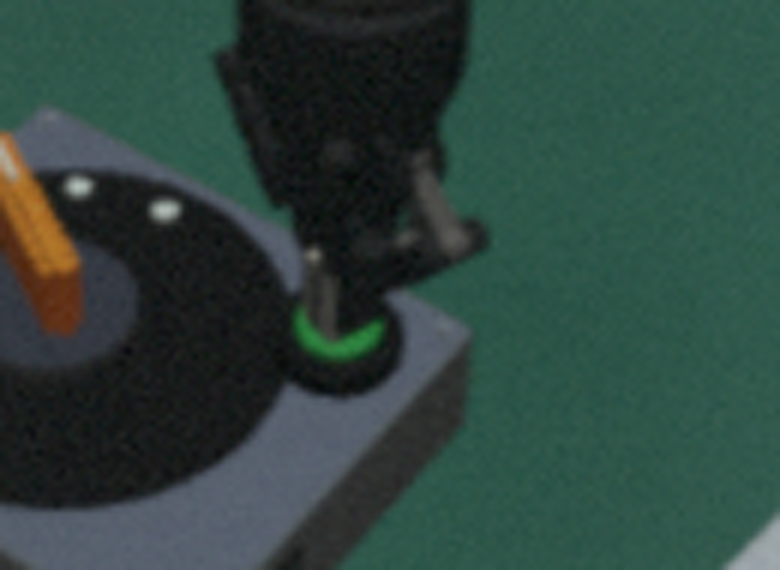

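Run:
```python
from h import *
rep()
c=cam("side");cv2.imwrite("pics/side11.png",cv2.resize(c["img"][120:310,170:430],None,fx=3,fy=3,interpolation=cv2.INTER_CUBIC))
hsv=cv2.cvtColor(c["img"],cv2.COLOR_BGR2HSV); H,S,V=[hsv[...,i].astype(int) for i in range(3)]
m=(H>50)&(H<75)&(S>120)&(V>100); m[:180]=0;m[330:]=0
print(blobs(m,20))
m=((H<6)|(H>172))&(S>120)&(V>70); m[:180]=0; m[:,:190]=0;m[:,370:]=0;m[330:]=0
print(blobs(m,4))
```

```text
14.375 [0.5064 0.0906 0.2697] ytool 77.4 F [ 0.8 -0.3 -0.7] op 0.0002 j [  1.  13. -21. 113.   6.  55. -35.]
[(array([336. , 231.5]), np.int32(110))]
[(array([267.60869565, 252.2173913 ]), np.int32(23)), (array([213.32727273, 296.00909091]), np.int32(110)), (array([266.1 , 304.75]), np.int32(20))]
```

View pics/side11.png

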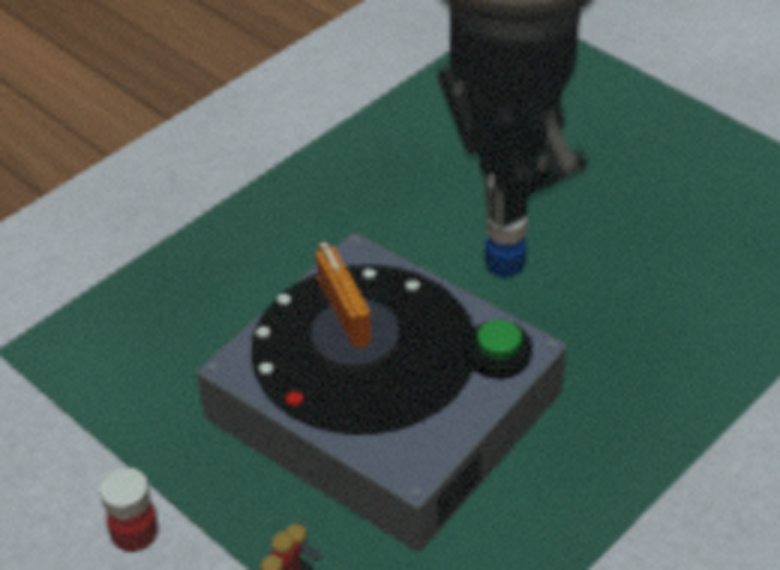

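Run:
```python
from h import *
c=cam("side"); a=cv2.imread("pics/side0.png")
for nm,(u,v,w) in dict(red=(213,290,20),mini=(266,308,18),blue=(338,206,12)).items():
    s=lambda im:np.float32(cv2.cvtColor(im,cv2.COLOR_BGR2GRAY)[v-w:v+w,u-w:u+w])
    print(nm,cv2.phaseCorrelate(s(a),s(c["img"]),cv2.createHanningWindow((2*w,2*w),cv2.CV_32F)))
from rig import job_done
print(job_done())
```

```text
red ((0.038135076555537495, -0.01816131555717604), 0.9756197774410248)
mini ((0.18907491666680798, -0.002666043729558254), 0.9776827501661983)
blue ((0.21148280630962546, -0.1559239905697467), 0.923440565665563)
the job is handed in; nothing more can be done
None
```

The extractor fan is set to speed 4, the green start button was pressed and released afterwards, and the job is handed in at about 14.5 s on the robot's clock.

- **Lever:** It started in detent 1. I pushed its flank with the closed fingertips through three counted clicks (2, 3, 4). Each time the force rose to a few N and then dropped as the lever jumped ahead. With the arm clear, the side camera put it at about 119–120° (detent 4 is 120°), and dots 3 and 5 were still visible on either side. The picture after the press shows it unchanged. The arm hid the lever from the top camera, so I relied on the side view.
- **Button:** I pressed it straight down. The force was 4.2 N just before the end of travel, then about 27 N against the hard stop, with the green cap down level with its housing. After release its position in the image was the same as before.
- **Paint pots and miniature:** All three matched their starting image to within about 0.3 pixel, so they stayed where they were. The red pot's colour mask area read 110 instead of 92 pixels, but comparing the images showed no shift. The blue pot's lid was partly behind the gripper in the last picture.
- **At hand-in:** The arm was clear of everything, with the fingertips about 11 cm above the button.

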